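Find the worn-out shock mount and flag it

TASK

Three spring shock mounts stand side by side on the workshop bench, and one has gone soft. Lifting nothing, press the round black pad of each mount with the fingertips at least halfway down and let it spring back, one after another from the robot's left to its right; then push the red tag on the softest mount all the way down. Leave the other two tags up, and do not shove the mounts or anything else out of place.

Things in the scene. Friction and masses are not known exactly. Their poses are not given: they have to be found in the camera images.
- mount_a: Spring shock mount, loose on the bench, 1 kg; all three look alike. Aluminium base plate 150 (x) x 70 (y) x 10 mm; origin at the centre of its underside, z up. At x +38 mm: a white cup (54 mm across, top 32 mm high) with a coil spring and a round black pad. At x -38 mm, the end nearer the robot: a white block 30 x 40 mm, top 38 mm high, with the red tag.
- pad_a_top (a point): Centre of the top face of the black pad of mount_a; pad 48 mm across, 12 mm thick, top 62 mm above the bench when up. Moves with the pad.
- pad_a (a joint): How far the pad of mount_a is pressed down, m: 0 up, 0.012 at its stop. The force grows with depth and differs between mounts: halfway down the softest takes about 3 N, the others at least twice as much, up to about 10 N; fully down at most 18 N. Springs back when released.
- tag_a_top (a point): Centre of the top face of the red tag of mount_a; top cap 22 (x) x 30 (y) x 8 mm, 64 mm above the bench when up. Moves with the tag.
- tag_a (a joint): How far the red tag of mount_a is pushed down, m: 0 up. The softest mount's tag goes down 0.018, until its cap rests on the white block; on a sound mount an inner stop, not seen, blocks it at 0.013. No spring: it slides with about 3 N of friction and stays where it is left, so a wrong tag cannot be put back up.
- mount_b: Spring shock mount, loose on the bench, 1 kg; all three look alike. Aluminium base plate 150 (x) x 70 (y) x 10 mm; origin at the centre of its underside, z up. At x +38 mm: a white cup (54 mm across, top 32 mm high) with a coil spring and a round black pad. At x -38 mm, the end nearer the robot: a white block 30 x 40 mm, top 38 mm high, with the red tag.
- pad_b_top (a point): Centre of the top face of the black pad of mount_b; pad 48 mm across, 12 mm thick, top 62 mm above the bench when up. Moves with the pad.
- pad_b (a joint): How far the pad of mount_b is pressed down, m: 0 up, 0.012 at its stop. The force grows with depth and differs between mounts: halfway down the softest takes about 3 N, the others at least twice as much, up to about 10 N; fully down at most 18 N. Springs back when released.
- tag_b_top (a point): Centre of the top face of the red tag of mount_b; top cap 22 (x) x 30 (y) x 8 mm, 64 mm above the bench when up. Moves with the tag.
- tag_b (a joint): How far the red tag of mount_b is pushed down, m: 0 up. The softest mount's tag goes down 0.018, until its cap rests on the white block; on a sound mount an inner stop, not seen, blocks it at 0.013. No spring: it slides with about 3 N of friction and stays where it is left, so a wrong tag cannot be put back up.
- mount_c: Spring shock mount, loose on the bench, 1 kg; all three look alike. Aluminium base plate 150 (x) x 70 (y) x 10 mm; origin at the centre of its underside, z up. At x +38 mm: a white cup (54 mm across, top 32 mm high) with a coil spring and a round black pad. At x -38 mm, the end nearer the robot: a white block 30 x 40 mm, top 38 mm high, with the red tag.
- pad_c_top (a point): Centre of the top face of the black pad of mount_c; pad 48 mm across, 12 mm thick, top 62 mm above the bench when up. Moves with the pad.
- pad_c (a joint): How far the pad of mount_c is pressed down, m: 0 up, 0.012 at its stop. The force grows with depth and differs between mounts: halfway down the softest takes about 3 N, the others at least twice as much, up to about 10 N; fully down at most 18 N. Springs back when released.
- tag_c_top (a point): Centre of the top face of the red tag of mount_c; top cap 22 (x) x 30 (y) x 8 mm, 64 mm above the bench when up. Moves with the tag.
- tag_c (a joint): How far the red tag of mount_c is pushed down, m: 0 up. The softest mount's tag goes down 0.018, until its cap rests on the white block; on a sound mount an inner stop, not seen, blocks it at 0.013. No spring: it slides with about 3 N of friction and stays where it is left, so a wrong tag cannot be put back up.
- spray_can: Bystander: white spray can with a red band, 60 mm across, 160 mm high, standing; origin at the centre of its underside.
- wrench: Bystander: steel wrench lying flat, under 220 mm long; origin at its underside near its middle, handle towards its -x.
- grind_disc: Bystander: grey grinding disc lying flat, 115 mm across, 6 mm thick; origin at the centre of its underside.
- buffer: Bystander: loose black rubber buffer, upright cylinder 40 mm across, 35 mm high; origin at the centre of its underside.
Not all that is in view belongs to the job. What is shaped like the mount_a but pink or purple is not meant.

How it is judged:
On the way, in this order (a step that is already met when the one before it is completed fails the run):
1. the pad of the left-hand mount (from the robot) is pressed at least about halfway down while the other two are up (((world y of mount_a above 0.095 m and value of joint pad_a above 0.005 m and value of joint each of pad_b, pad_c below 0.002 m) or (world y of mount_b above 0.095 m and value of joint pad_b above 0.005 m and value of joint each of pad_a, pad_c below 0.002 m) or (world y of mount_c above 0.095 m and value of joint pad_c above 0.005 m and value of joint each of pad_a, pad_b below 0.002 m))), for 0.1 s.
2. the pad of the middle mount (from the robot) is pressed at least about halfway down while the other two are up (((world y of mount_a between -0.095 and 0.095 m and value of joint pad_a above 0.005 m and value of joint each of pad_b, pad_c below 0.002 m) or (world y of mount_b between -0.095 and 0.095 m and value of joint pad_b above 0.005 m and value of joint each of pad_a, pad_c below 0.002 m) or (world y of mount_c between -0.095 and 0.095 m and value of joint pad_c above 0.005 m and value of joint each of pad_a, pad_b below 0.002 m))), for 0.1 s.
3. the pad of the right-hand mount (from the robot) is pressed at least about halfway down while the other two are up (((world y of mount_a below -0.095 m and value of joint pad_a above 0.005 m and value of joint each of pad_b, pad_c below 0.002 m) or (world y of mount_b below -0.095 m and value of joint pad_b above 0.005 m and value of joint each of pad_a, pad_c below 0.002 m) or (world y of mount_c below -0.095 m and value of joint pad_c above 0.005 m and value of joint each of pad_a, pad_b below 0.002 m))), for 0.1 s.
4. the tag of the softest mount is pushed fully down (more than 16 mm, which only that tag can go), the other two being up (((value of joint tag_a above 0.016 m and value of joint each of tag_b, tag_c below 0.004 m) or (value of joint tag_b above 0.016 m and value of joint each of tag_a, tag_c below 0.004 m) or (value of joint tag_c above 0.016 m and value of joint each of tag_a, tag_b below 0.004 m))), for 0.2 s.
At the end, for the whole second after the job is handed in: The softest mount's tag is down (more than 16 of its 18 mm), the other two tags are up (less than 4 mm down), all three pads have sprung back (within 2 mm), the mounts are at rest within 25 mm of where they stood, and the bystanders are within 30 mm of where they stood, the can upright (((value of joint tag_a above 0.016 m and value of joint each of tag_b, tag_c below 0.004 m) or (value of joint tag_b above 0.016 m and value of joint each of tag_a, tag_c below 0.004 m) or (value of joint tag_c above 0.016 m and value of joint each of tag_a, tag_b below 0.004 m)) and value of joint each of pad_a, pad_b, pad_c below 0.002 m and distance of each of mount_a, mount_b, mount_c from where it was at the start of the episode below 0.025 m and linear speed of each of mount_a, mount_b, mount_c below 0.02 m/s and distance of each of spray_can, wrench, grind_disc, buffer from where it was at the start of the episode below 0.03 m and angle between spray_can's own z axis and vertical below 0.2 rad); the robot touches nothing.
It fails at once if more than one tag was pushed down (over 6 mm) (value of joint each of tag_a, tag_b above 0.006 m or value of joint each of tag_b, tag_c above 0.006 m or value of joint each of tag_a, tag_c above 0.006 m).
It fails at once if a mount was lifted, tipped or shoved out of place (more than 25 mm, or 10 mm off the bench) (distance of any of mount_a, mount_b, mount_c from where it was at the start of the episode above 0.025 m or height (world z) of any of mount_a, mount_b, mount_c above 0.01 m or angle between any of mount_a, mount_b, mount_c's own z axis and vertical above 0.2 rad).
It fails at once if a bystander was lifted, knocked over or moved more than 30 mm (distance of any of spray_can, wrench, grind_disc, buffer from where it was at the start of the episode above 0.03 m or height (world z) of any of spray_can, wrench, grind_disc, buffer above 0.015 m).
It also fails if it takes over 53 s, if anything falls off the work surface, if the arm or the gripper's body presses on something with over 40 N, if the wrist force passes 120 N, or if a joint passes its speed limit or range.

ROBOT

A 7-joint arm with a two-finger parallel gripper is mounted at the origin on the work surface. World frame = base frame: x ahead of the robot, y to its left, z up, the work surface at z = 0. Lengths are in m, angles in rad, forces in N, time in s.
With the tool pointing down it reaches from about 0.4 to 0.875 m from the base axis. Payload 19.3 kg.
Tool frame: the origin (TCP) lies at the very end of the fingers, on their centre line; the grasp point (between the pads) lies 19 mm behind it; z points along the fingers, y is the line along which they close (so a half turn about z gives the same grasp; the last joint's range is limited). The gripper opens to 85 mm and grips with 20 to 120 N. Pads are 22 mm wide; open, the fingers measure 114 mm over their backs; the gripper's body (76 mm by 85 mm) begins 54 mm behind the grasp point. The pads swing forward as they close: fully open they stand 13 mm farther back than shut.
Start: joints at [-1.285, 0.521, -0.036, 1.599, 0.021, 1.021, -0.113], TCP at [0.218, 0.586, 0.21] pointing down, gripper open.
Joint ranges: [-2.91, 2.91], [-0.3, 2.13], [-1.5, 1.42], [0.17, 2.43], [-1.26, 4.41], [0.16, 1.93], [-2.52, 2.52]. Speed limits (rad/s): [1.89, 1.89, 2.39, 2.39, 3.01, 3.01, 3.01].

INTERFACE

Orientations are given as [roll, pitch, yaw] about the fixed x, y, z axes, in that order (R = Rz(yaw) Ry(pitch) Rx(roll)).
In Python, from workcell import bot gives the robot as it stands.
- The arm moves only by the shell command python3 -m crank 'ROWS' [FORCE]. ROWS is a JSON object of lists of equal length, an entry for each row: "travel": the shift along the world's x, y, z in cm, a list of three; "turn": the turn, a rotation vector about the world's x, y, z in degrees, a list of three; "gripper": the closure, from 0 (fully open) to 1 (shut). A call has exactly 5 rows; each row is the pose to reach, as a shift and turn from the pose commanded when the call began; what a row does not reach only later rows make up. A row lasts 1/10 s, in which the tool goes at most 50 mm and 8.59 degrees, less where a joint would pass 70% of its speed; a pose out of reach is approached as far as the arm can. A call with a gripper value outside its range is refused whole. The fingers move at their own pace and stop on an object; FORCE is the grip in N (left out, the last holds). Time passes only in rows, so rows that repeat a pose let the fingers close, or fill a call up. It gives the time, the measured TCP pose, the force, the opening and the grip force at its end, in the units of the state.
- bot.observe(): the state, without advancing time (a new reading comes with each control period).
- bot.grab_frame(name): name is "side" or "top" or "wrist"; returns a dict with "pixels" (420x560x3 uint8, red, green, blue), "fx", "fy", "cx", "cy" (pixels), "extrinsics" (4x4, takes a point from world to camera coordinates). Camera axes: x right, y down, z forward; pixel columns grow to the right and rows downward; lengths in m; the calibration is good to about 2 mm. A picture is of the moment at which its call begins. There is no depth.
- bot.job_done(): hands the job in; it is judged then, once.
The state is a dict: "clock": time; "qpos": joint angles; "qd": joint speeds; "joint_efforts": joint torques, N m; "position": TCP position; "tool_rot": TCP orientation; "force": force on the tool from outside, world axes, zero at the start; "moment": the same for the moment, N m; "grip_width": finger opening in m; "finger_force": force on a finger pad.
Only numpy, scipy, OpenCV 4.12 (cv2) and the standard library are available. Lean on these libraries where they do the work, as an engineer would, in place of code of your own. Each camera call takes 0.05 s, during which the arm holds its last target. There are 200 camera calls.

## Working session

There is one attempt and no reset: what is moved stays moved. The work goes in short steps, Python scripts to look and compute and a shell command to move; the robot and the scene stay as the last step left them, time stands still between calls to the robot, and variables do not carry over. Pictures are saved under pics/ and viewed, at most 10 in all, crops included, and the job is handed in when it is done.

```bash
mkdir -p pics
cat > h.py <<'E'
import cv2,numpy as np
from workcell import bot
def grab(n,f):
    d=bot.grab_frame(n); cv2.imwrite(f'pics/{f}.png',cv2.cvtColor(np.asarray(d['pixels']),cv2.COLOR_RGB2BGR))
    np.savez(f'pics/{f}.npz',**d); return d
def ray(d,u,v,z):
    E=np.asarray(d['extrinsics']);R,t=E[:3,:3],E[:3,3];o=-R.T@t
    r=R.T@np.array([(u-d['cx'])/d['fx'],(v-d['cy'])/d['fy'],1]);return o+r*(z-o[2])/r[2]
E
python3 - <<'E'
from h import *
grab('top','top1');grab('side','side1');s=bot.observe();print({k:np.round(s[k],3).tolist() for k in s})
E
```

```text
{'clock': 0.1, 'qpos': [-1.285, 0.522, -0.036, 1.6, 0.021, 1.021, -0.113], 'qd': [-0.001, -0.001, -0.001, -0.001, -0.001, 0.001, 0.0], 'joint_efforts': [0.005, -92.847, 1.985, -37.054, 0.018, 0.005, 0.0], 'position': [0.218, 0.586, 0.209], 'tool_rot': [-3.141, 0.0, 2.786], 'force': [-0.26, 1.096, 0.988], 'moment': [0.047, 0.041, 0.029], 'finger_force': 0.0, 'grip_width': 0.086}
```

View pics/top1.png

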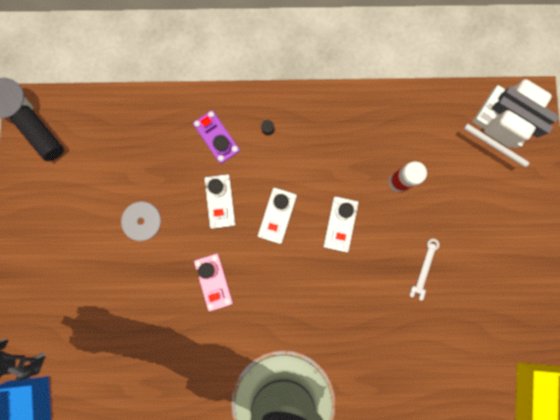

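View pics/side1.png

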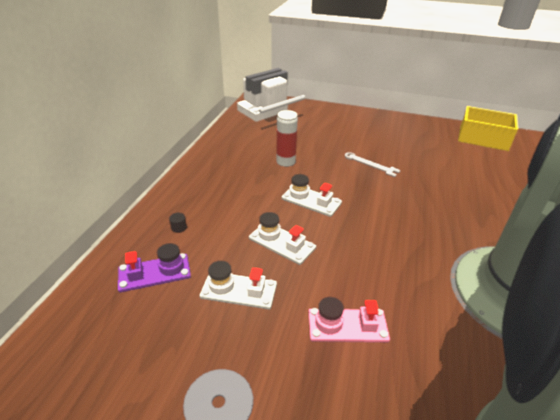

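Top view: the white mounts have pads near (216,187), (281,202) and (346,211), with tags at (219,213), (273,227) and (341,237). Lookalikes to leave alone are the purple mount (215,137), the pink mount (213,283) and the loose black buffer (267,127). The side view agrees: white mount pads are at (220,270), (269,224) and (300,184).

Run:
```python
from h import *
pads={'top':[(216,187),(281,202),(346,211)],'side':[(220,270),(269,224),(300,184)]}
tags={'top':[(219,213),(273,227),(341,237)],'side':[(256,275),(296,233),(326,189)]}
for n in('top','side'):
    d=dict(np.load(f'pics/{n}1.npz'));im=d['pixels'];hsv=cv2.cvtColor(im,cv2.COLOR_RGB2HSV)
    h,s,v=[c.astype(int) for c in cv2.split(hsv)]
    M={'pad':(v<60)&1>0,'tag':((h<8)|(h>172))&(s>190)&(v>170)}
    for nm,L,z in(('pad',pads[n],.062),('tag',tags[n],.064)):
        nl,lab,st,ce=cv2.connectedComponentsWithStats(M[nm].astype(np.uint8))
        for p in L:
            k=1+np.argmin(np.hypot(*(ce[1:]-p).T)+100*(st[1:,4]<8)); print(n,nm,p,ce[k].round(1),st[k],ray(d,*ce[k],z).round(4))
    print(n,'cam',(-d['extrinsics'][:3,:3].T@d['extrinsics'][:3,3]).round(3))
d=dict(np.load('pics/top1.npz'));im=d['pixels'][165:265,190:370,::-1]
cv2.imwrite('pics/crop1.png',cv2.resize(im,None,fx=4.4,fy=4.4,interpolation=cv2.INTER_CUBIC))
```

```text
top pad (216, 187) [268.5 131.7] [264 129   9   5  22] [0.772  0.0314 0.062 ]
top pad (281, 202) [268.5 131.7] [264 129   9   5  22] [0.772  0.0314 0.062 ]
top pad (346, 211) [268.5 131.7] [264 129   9   5  22] [0.772  0.0314 0.062 ]
top tag (219, 213) [218.1 212. ] [215 210   8   5  34] [0.5429 0.175  0.064 ]
top tag (273, 227) [272.5 226.7] [270 225   6   5  22] [0.4996 0.0228 0.064 ]
top tag (341, 237) [340.6 236.2] [337 234   8   5  27] [ 0.4702 -0.1667  0.064 ]
top cam [ 0.448 -0.012  1.178]
side pad (220, 270) [169.1 258.7] [162 255  16   6  24] [0.7266 0.1928 0.062 ]
side pad (269, 224) [178.7 226.2] [172 220  14  12 110] [0.757  0.0936 0.062 ]
side pad (300, 184) [178.7 226.2] [172 220  14  12 110] [0.757  0.0936 0.062 ]
side tag (256, 275) [296.4 233.1] [291 230  11   6  14] [0.4941 0.0353 0.064 ]
side tag (296, 233) [296.4 233.1] [291 230  11   6  14] [0.4941 0.0353 0.064 ]
side tag (326, 189) [325.7 188. ] [321 184  10   8  31] [ 0.4671 -0.1581  0.064 ]
side cam [0.342 0.704 0.675]
```

View pics/crop1.png

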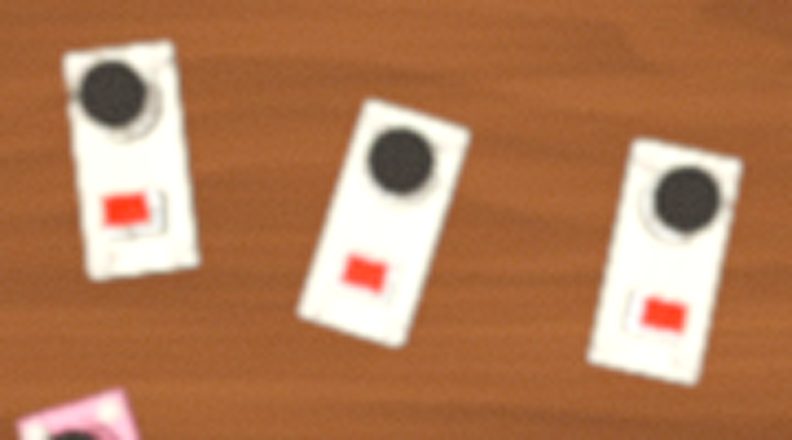

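```bash
python3 - <<'E'
from h import *
d=dict(np.load('pics/top1.npz'));im=d['pixels'];hsv=cv2.cvtColor(im,cv2.COLOR_RGB2HSV);v=hsv[...,2];s=hsv[...,1]
for i,(p,t) in enumerate((((215.5,186.4),(218.6,212.7)),((281.1,201.6),(273,227.3)),((346.1,210.5),(340.9,236.6)))):
    x,y=int(p[0])-10,int(p[1])-10
    m=(v[y:y+21,x:x+21]<100).astype(np.uint8);n,l,st,ce=cv2.connectedComponentsWithStats(m);k=1+np.argmax(st[1:,4])
    w=((s<70)&(v>150)).astype(np.uint8);n,l,sw,cw=cv2.connectedComponentsWithStats(w);kk=1+np.argmin(np.hypot(*(cw[1:]-(np.add(p,t)/2)).T)+99*(sw[1:,4]<200))
    r=cv2.minAreaRect(np.argwhere(l==kk)[:,::-1].astype(np.float32))
    print(st[k],'pad',ray(d,*(ce[k]+(x,y)),.062).round(4),'tag',ray(d,*t,.064).round(4),'plate',ray(d,*r[0],.01).round(4),r[1:])
E
python3 -m crank '{"travel":[[4,-3,0],[8,-6,0],[12,-9,0],[16,-12,0],[20,-15,0]],"turn":[[0,0,0],[0,0,0],[0,0,0],[0,0,0],[0,0,0]],"gripper":[1,1,1,1,1]}' 40
```

```text
[  4   4  14  13 144] pad [0.6174 0.1838 0.062 ] tag [0.541  0.1737 0.064 ] plate [0.5798 0.1807 0.01  ] ((52.22803497314453, 25.997177124023438), 83.2901611328125)
[  3   4  14  14 144] pad [ 0.5714 -0.0012  0.062 ] tag [0.4978 0.0215 0.064 ] plate [0.5354 0.0116 0.01  ] ((25.738767623901367, 52.53157043457031), 17.818889617919922)
[  3   4  14  13 145] pad [ 0.5438 -0.1833  0.062 ] tag [ 0.4691 -0.1674  0.064 ] plate [ 0.5069 -0.1753  0.01  ] ((26.02456283569336, 52.7017822265625), 11.768290519714355)
clock: 0.6
position: [0.419, 0.4343, 0.2098]
tool_rot: [-3.141, -0.0, 2.786]
force: [1.4, 1.5, -0.2]
grip_width: 0.0123
finger_force: 0.0
```

```bash
python3 -m crank '{"travel":[[3,-3.5,0],[6,-7,0],[9,-10.5,-1],[12,-14,-2],[15,-17.5,-3]],"turn":[[0,0,0],[0,0,0],[0,0,0],[0,0,0],[0,0,0]],"gripper":[1,1,1,1,1]}'
python3 -m crank '{"travel":[[2.5,-3.8,-2],[4.9,-7.7,-5],[4.9,-7.7,-7.5],[4.9,-7.7,-9],[4.9,-7.7,-9]],"turn":[[0,0,0],[0,0,0],[0,0,0],[0,0,0],[0,0,0]],"gripper":[1,1,1,1,1]}'
python3 - <<'E'
from h import *
grab('wrist','w1');s=bot.observe();print(s['position'],s['force'],s['clock'])
E
```

```text
clock: 1.1
position: [0.5686, 0.2592, 0.1795]
tool_rot: [-3.141, -0.0, 2.786]
force: [-0.0, 0.2, 0.5]
grip_width: 0.0002
finger_force: 0.0
clock: 1.6
position: [0.6151, 0.1845, 0.088]
tool_rot: [-3.14, -0.003, 2.787]
force: [-0.4, 0.6, 0.4]
grip_width: -0.0
finger_force: 0.0
[0.61589134 0.18511797 0.08967033] [-0.40643072  0.16065513 -0.68604504] 1.65
```

View pics/w1.png

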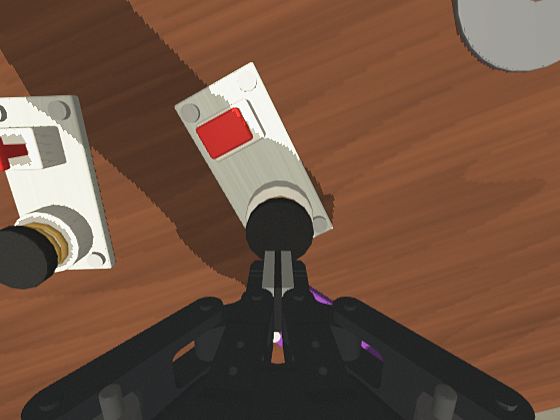

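The fingertips sit over the left white mount's pad (279,226), with its red tag at (226,133). Checking the offset, then pressing.

```bash
python3 - <<'E'
from h import *
d=dict(np.load('pics/w1.npz'));print(ray(d,279,226,.062),ray(d,226,133,.064))
E
python3 -m crank '{"travel":[[0.1,-0.1,-1],[0.1,-0.1,-2],[0.1,-0.1,-2.6],[0.1,-0.1,-2.6],[0.1,-0.1,-2.6]],"turn":[[0,0,0],[0,0,0],[0,0,0],[0,0,0],[0,0,0]],"gripper":[1,1,1,1,1]}'
python3 -m crank '{"travel":[[0,0,-0.2],[0,0,-0.4],[0,0,-0.4],[0,0,-0.4],[0,0,-0.4]],"turn":[[0,0,0],[0,0,0],[0,0,0],[0,0,0],[0,0,0]],"gripper":[1,1,1,1,1]}'
```

```text
[0.61207002 0.18581904 0.062     ] [0.54229846 0.17666669 0.064     ]
clock: 2.15
position: [0.6177, 0.183, 0.0641]
tool_rot: [-3.142, 0.0, 2.786]
force: [-0.3, 1.3, 0.7]
grip_width: 0.0001
finger_force: 0.0
clock: 2.65
position: [0.6178, 0.1829, 0.0601]
tool_rot: [3.142, 0.0, 2.786]
force: [-0.1, -0.3, 0.6]
grip_width: -0.0
finger_force: 0.0
```

```bash
python3 -m crank '{"travel":[[-0.2,0.1,-0.2],[-0.2,0.1,-0.4],[-0.2,0.1,-0.4],[-0.2,0.1,-0.4],[-0.2,0.1,-0.4]],"turn":[[0,0,0],[0,0,0],[0,0,0],[0,0,0],[0,0,0]],"gripper":[1,1,1,1,1]}'
python3 -m crank '{"travel":[[0,0,-0.1],[0,0,-0.3],[0,0,-0.3],[0,0,-0.3],[0,0,-0.3]],"turn":[[0,0,0],[0,0,0],[0,0,0],[0,0,0],[0,0,0]],"gripper":[1,1,1,1,1]}'
python3 - <<'E'
from h import *
grab('side','s2');s=bot.observe();print(s['position'],s['force'])
E
```

```text
clock: 3.15
position: [0.6158, 0.1838, 0.056]
tool_rot: [3.142, 0.0, 2.786]
force: [0.3, -0.2, -0.4]
grip_width: -0.0001
finger_force: 0.0
clock: 3.65
position: [0.6158, 0.1838, 0.053]
tool_rot: [3.142, 0.0, 2.786]
force: [0.1, 0.1, -0.6]
grip_width: 0.0001
finger_force: 0.0
[0.61574343 0.18385252 0.05303119] [ 0.67308861 -0.22710275  0.01227608]
```

Run:
```python
import cv2
im=cv2.imread('pics/s2.png')[180:330,140:340];cv2.imwrite('pics/s2c.png',cv2.resize(im,None,fx=4,fy=4,interpolation=cv2.INTER_CUBIC))
```

```text
(no output)
```

View pics/s2c.png

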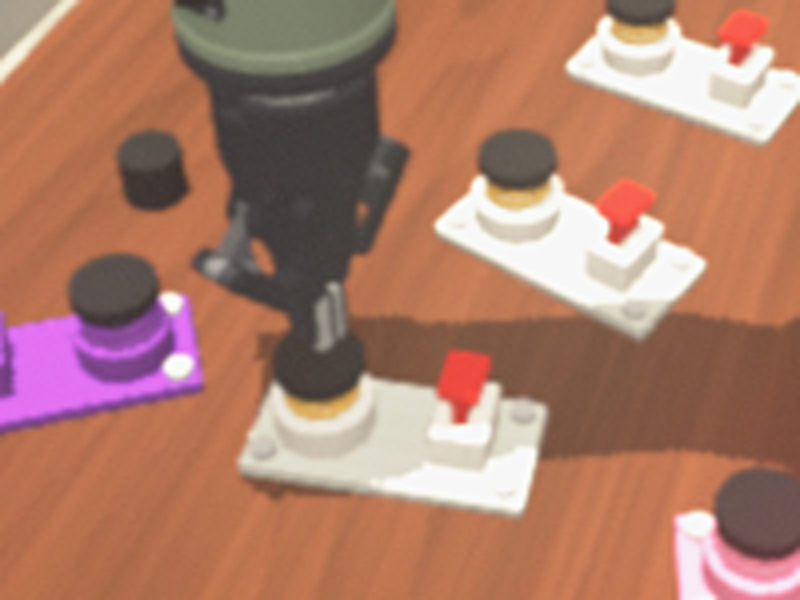

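The fingers (crop ~(325,340)) are at the middle of the left pad's top face. Its spring band looks unshortened, so contact is only starting and the reading offset must be several mm. Going deeper in small steps.

```bash
python3 -m crank '{"travel":[[0,0,-0.2],[0,0,-0.3],[0,0,-0.3],[0,0,-0.3],[0,0,-0.3]],"turn":[[0,0,0],[0,0,0],[0,0,0],[0,0,0],[0,0,0]],"gripper":[1,1,1,1,1]}' | grep -E 'posi|force'
python3 -m crank '{"travel":[[0,0,-0.2],[0,0,-0.3],[0,0,-0.3],[0,0,-0.3],[0,0,-0.3]],"turn":[[0,0,0],[0,0,0],[0,0,0],[0,0,0],[0,0,0]],"gripper":[1,1,1,1,1]}' | grep -E 'posi|force'
```

```text
position: [0.6158, 0.1838, 0.05]
force: [0.7, -0.7, -0.3]
finger_force: 0.0
position: [0.6157, 0.1838, 0.047]
force: [1.0, -0.2, 0.7]
finger_force: 0.0
```

Run:
```python
import cv2
from h import *
grab('side','s3');grab('wrist','w3')
f=lambda n:cv2.resize(cv2.imread(f'pics/{n}.png')[240:310,190:290],None,fx=4,fy=4,interpolation=cv2.INTER_CUBIC)
w=cv2.resize(cv2.imread('pics/w3.png')[130:330,180:380],None,fx=1.6,fy=1.6)
c=np.zeros((600,800,3),np.uint8);c[:280,:400]=f('side1');c[:280,400:]=f('s3');c[280:600,:320]=w;c[280:560,400:]=f('s2')
cv2.imwrite('pics/cmp.png',c)
for i in range(3):print(bot.observe()['force'])
```

```text
[-0.45338384 -0.16963096  0.65546792]
[-0.45338384 -0.16963096  0.65546792]
[-0.45338384 -0.16963096  0.65546792]
```

View pics/cmp.png

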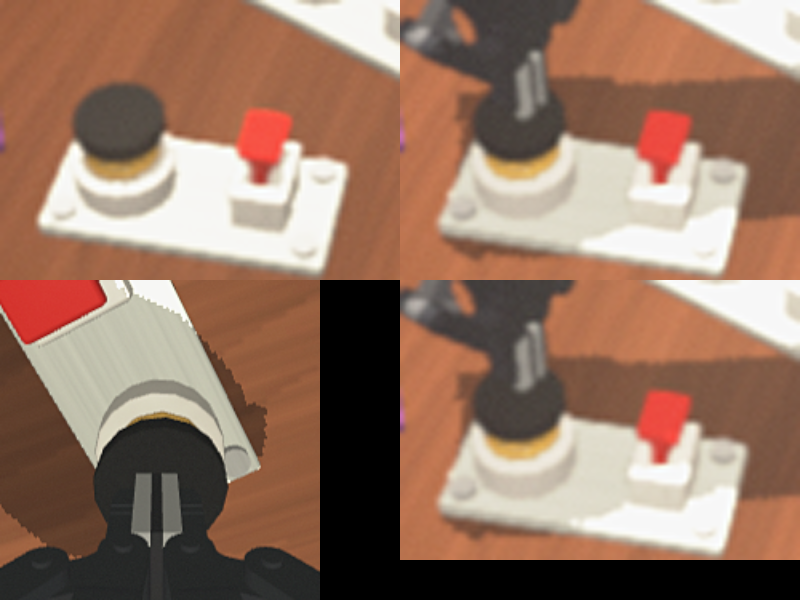

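```bash
python3 - <<'E'
from h import *
for f in('s3','w3','side1'):
    d=dict(np.load(f'pics/{f}.npz'));E=d['extrinsics']
    for z in(.047,.054,.062):
        c=E[:3,:3]@[.6157,.1838,z]+E[:3,3];print(f,z,c[0]/c[2]*d['fx']+d['cx'],c[1]/c[2]*d['fy']+d['cy'])
d=dict(np.load('pics/s3.npz'));print(ray(d,221.8,268.5,.062),ray(d,220,270.3,.062))
E
python3 -m crank '{"travel":[[0,0,-0.2],[0,0,-0.4],[0,0,-0.4],[0,0,-0.4],[0,0,-0.4]],"turn":[[0,0,0],[0,0,0],[0,0,0],[0,0,0],[0,0,0]],"gripper":[1,1,1,1,1]}' | grep -E 'posi|force'
```

```text
s3 0.047 220.5251901091315 272.6955379679134
s3 0.054 220.28019737598095 270.3605313125256
s3 0.062 219.9970628958103 267.6619986374285
w3 0.047 278.6783669227301 246.8716198632313
w3 0.054 278.72654007898035 252.1340550967282
w3 0.062 278.7863087789777 258.66318744363366
side1 0.047 220.5251901091315 272.6955379679134
side1 0.054 220.28019737598095 270.3605313125256
side1 0.062 219.9970628958103 267.6619986374285
[0.61128047 0.18481891 0.062     ] [0.61277996 0.19052392 0.062     ]
position: [0.6158, 0.1838, 0.043]
force: [0.1, -0.1, 0.6]
finger_force: 0.0
```

```bash
for i in 1; do python3 -m crank '{"travel":[[0,0,-0.2],[0,0,-0.4],[0,0,-0.4],[0,0,-0.4],[0,0,-0.4]],"turn":[[0,0,0],[0,0,0],[0,0,0],[0,0,0],[0,0,0]],"gripper":[1,1,1,1,1]}' | grep -E 'posi|force'; done
python3 - <<'E'
from h import *
grab('side','s4');grab('wrist','w4')
f=lambda n:cv2.resize(cv2.imread(f'pics/{n}.png')[240:310,190:290],None,fx=4,fy=4,interpolation=cv2.INTER_CUBIC)
w=lambda n:cv2.resize(cv2.imread(f'pics/{n}.png')[130:330,180:380],None,fx=1.6,fy=1.6)
c=np.zeros((600,800,3),np.uint8);c[:280,:400]=f('side1');c[:280,400:]=f('s4');c[280:600,:320]=w('w3');c[280:600,400:720]=w('w4')
cv2.imwrite('pics/cmp2.png',c);print(bot.observe()['joint_efforts'])
E
```

```text
position: [0.6159, 0.1839, 0.0391]
force: [0.6, 0.2, 3.2]
finger_force: 1.5
[-4.46247496e-02 -1.02718863e+02  4.49112117e+00 -2.70877451e+01
 -1.40329264e-02  2.83288462e-01  6.32352999e-05]
```

View pics/cmp2.png

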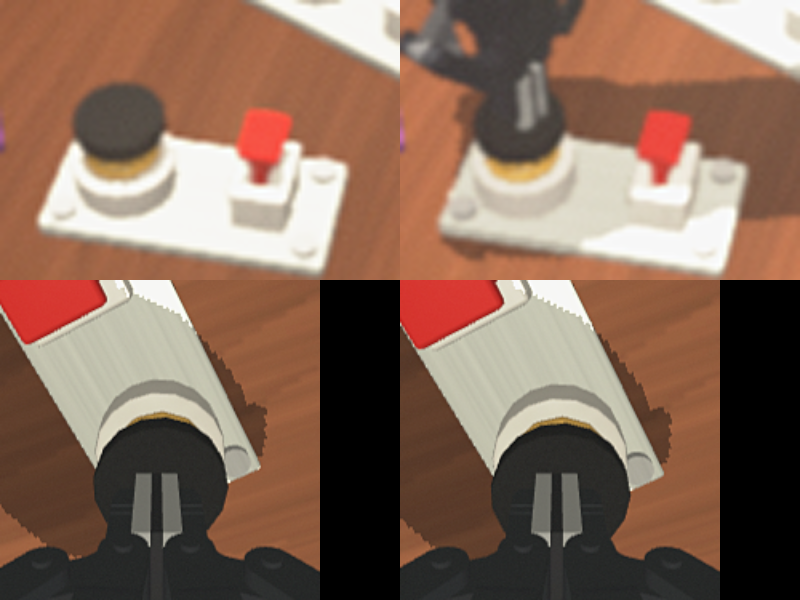

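Contact at last, at reading z≈0.040: force is 3.2 N and the spring is just starting to shorten. The fingertips end about 20 mm short of the reported TCP.

```bash
python3 -m crank '{"travel":[[0,0,-0.1],[0,0,-0.2],[0,0,-0.2],[0,0,-0.2],[0,0,-0.2]],"turn":[[0,0,0],[0,0,0],[0,0,0],[0,0,0],[0,0,0]],"gripper":[1,1,1,1,1]}' | grep -E 'posi|force'
python3 -m crank '{"travel":[[0,0,-0.1],[0,0,-0.2],[0,0,-0.2],[0,0,-0.2],[0,0,-0.2]],"turn":[[0,0,0],[0,0,0],[0,0,0],[0,0,0],[0,0,0]],"gripper":[1,1,1,1,1]}' | grep -E 'posi|force'
python3 -m crank '{"travel":[[0,0,-0.1],[0,0,-0.2],[0,0,-0.2],[0,0,-0.2],[0,0,-0.2]],"turn":[[0,0,0],[0,0,0],[0,0,0],[0,0,0],[0,0,0]],"gripper":[1,1,1,1,1]}' | grep -E 'posi|force'
```

```text
position: [0.6159, 0.1839, 0.0371]
force: [1.6, 0.2, 4.8]
finger_force: 2.3
position: [0.6159, 0.1839, 0.0351]
force: [1.5, 0.4, 5.9]
finger_force: 3.1
position: [0.6159, 0.1839, 0.0332]
force: [1.1, -0.0, 7.5]
finger_force: 3.8
```

```bash
python3 -m crank '{"travel":[[0,0,-0.1],[0,0,-0.1],[0,0,-0.1],[0,0,-0.1],[0,0,-0.1]],"turn":[[0,0,0],[0,0,0],[0,0,0],[0,0,0],[0,0,0]],"gripper":[1,1,1,1,1]}' | grep -E 'posi|force'
python3 -m crank '{"travel":[[0,0,1],[0,0,3],[0,0,6],[-1,-4,6],[-2,-8,6]],"turn":[[0,0,0],[0,0,0],[0,0,0],[0,0,0],[0,0,0]],"gripper":[1,1,1,1,1]}' | grep -E 'posi|force|clock'
```

```text
position: [0.6159, 0.1839, 0.0323]
force: [0.3, 0.4, 8.6]
finger_force: 4.2
clock: 8.4
position: [0.5953, 0.1038, 0.0929]
force: [0.2, -1.5, 0.5]
finger_force: 0.0
```

```bash
python3 -m crank '{"travel":[[-1,-4,0],[-2,-8,0],[-2.5,-10.5,-1.5],[-2.5,-10.5,-4],[-2.5,-10.5,-4.8]],"turn":[[0,0,0],[0,0,0],[0,0,0],[0,0,0],[0,0,0]],"gripper":[1,1,1,1,1]}' | grep -E 'posi|force'
for i in 1; do python3 -m crank '{"travel":[[0,0,-0.1],[0,0,-0.2],[0,0,-0.2],[0,0,-0.2],[0,0,-0.2]],"turn":[[0,0,0],[0,0,0],[0,0,0],[0,0,0],[0,0,0]],"gripper":[1,1,1,1,1]}' | grep -E 'posi|force'; done
python3 -m crank '{"travel":[[0,0,-0.1],[0,0,-0.2],[0,0,-0.2],[0,0,-0.2],[0,0,-0.2]],"turn":[[0,0,0],[0,0,0],[0,0,0],[0,0,0],[0,0,0]],"gripper":[1,1,1,1,1]}' | grep -E 'posi|force'
python3 -m crank '{"travel":[[0,0,-0.1],[0,0,-0.2],[0,0,-0.2],[0,0,-0.2],[0,0,-0.2]],"turn":[[0,0,0],[0,0,0],[0,0,0],[0,0,0],[0,0,0]],"gripper":[1,1,1,1,1]}' | grep -E 'posi|force'
python3 -m crank '{"travel":[[0,0,-0.1],[0,0,-0.2],[0,0,-0.2],[0,0,-0.2],[0,0,-0.2]],"turn":[[0,0,0],[0,0,0],[0,0,0],[0,0,0],[0,0,0]],"gripper":[1,1,1,1,1]}' | grep -E 'posi|force'
```

```text
position: [0.5693, -0.0019, 0.0425]
force: [-0.2, 0.7, -0.3]
finger_force: 0.0
position: [0.571, -0.0009, 0.0425]
force: [-0.3, -0.4, 0.5]
finger_force: 0.0
position: [0.5708, -0.0011, 0.04]
force: [0.6, 0.6, 0.8]
finger_force: 0.5
position: [0.5708, -0.0011, 0.038]
force: [0.9, -0.4, 0.9]
finger_force: 0.9
position: [0.5708, -0.0011, 0.036]
force: [1.2, 1.2, 1.9]
finger_force: 1.3
```

```bash
python3 -m crank '{"travel":[[0,0,-0.1],[0,0,-0.3],[0,0,-0.3],[0,0,-0.3],[0,0,-0.3]],"turn":[[0,0,0],[0,0,0],[0,0,0],[0,0,0],[0,0,0]],"gripper":[1,1,1,1,1]}' | grep -E 'posi|force'
python3 -m crank '{"travel":[[0,0,1],[0,0,3],[0,0,6],[-0.6,-4,6],[-1.2,-8,6]],"turn":[[0,0,0],[0,0,0],[0,0,0],[0,0,0],[0,0,0]],"gripper":[1,1,1,1,1]}' | grep -E 'posi|force|clock'
```

```text
position: [0.5708, -0.0012, 0.033]
force: [1.0, 0.4, 3.8]
finger_force: 1.9
clock: 11.9
position: [0.5589, -0.0813, 0.0944]
force: [0.1, -1.5, 0.0]
finger_force: 0.0
```

Next the right pad at (0.544, −0.183): −1.5, −10.2 cm.

```bash
python3 -m crank '{"travel":[[-0.5,-4,0],[-1,-8,0],[-1.5,-10.2,-1.5],[-1.5,-10.2,-4],[-1.5,-10.2,-5]],"turn":[[0,0,0],[0,0,0],[0,0,0],[0,0,0],[0,0,0]],"gripper":[1,1,1,1,1]}' | grep -E 'posi|force'
python3 -m crank '{"travel":[[0,0,0],[0,0,-0.1],[0,0,-0.3],[0,0,-0.3],[0,0,-0.3]],"turn":[[0,0,0],[0,0,0],[0,0,0],[0,0,0],[0,0,0]],"gripper":[1,1,1,1,1]}' | grep -E 'posi|force'
python3 -m crank '{"travel":[[0,0,-0.1],[0,0,-0.2],[0,0,-0.4],[0,0,-0.4],[0,0,-0.4]],"turn":[[0,0,0],[0,0,0],[0,0,0],[0,0,0],[0,0,0]],"gripper":[1,1,1,1,1]}' | grep -E 'posi|force'
```

```text
position: [0.5424, -0.1836, 0.0417]
force: [-0.0, 0.4, 0.0]
finger_force: 0.0
position: [0.5444, -0.1828, 0.0406]
force: [2.1, 1.4, 3.0]
finger_force: 1.4
position: [0.5443, -0.1829, 0.0363]
force: [1.9, 3.3, 7.6]
finger_force: 4.0
```

Slopes are about 0.8 (left), 0.4 (middle) and 1.25 N/mm (right), so the middle mount is the soft one.

```bash
python3 -m crank '{"travel":[[0,0,-0.1],[0,0,-0.3],[0,0,-0.3],[0,0,-0.3],[0,0,-0.3]],"turn":[[0,0,0],[0,0,0],[0,0,0],[0,0,0],[0,0,0]],"gripper":[1,1,1,1,1]}' | grep -E 'posi|force'
python3 -m crank '{"travel":[[0,0,1],[0,0,3],[0,0,6],[0,3,7],[-1,7,7]],"turn":[[0,0,0],[0,0,0],[0,0,0],[0,0,0],[0,0,0]],"gripper":[1,1,1,1,1]}' | grep -E 'posi|force|clock'
python3 -m crank '{"travel":[[-0.8,4,0],[-2,8,0],[-3.3,12,0],[-3.6,13.5,0],[-3.6,13.5,0]],"turn":[[0,0,0],[0,0,0],[0,0,0],[0,0,0],[0,0,0]],"gripper":[1,1,1,1,1]}' | grep -E 'posi|force|clock'
python3 - <<'E'
from h import *
d=grab('top','top5');t=grab('wrist','w5')
im=d['pixels'][170:260,190:370,::-1];c=np.zeros((600,800,3),np.uint8)
c[:270,:540]=cv2.resize(im,None,fx=3,fy=3);c[280:595,:420]=cv2.resize(t['pixels'][:,:,::-1],(420,315))
cv2.imwrite('pics/c5.png',c)
E
```

```text
position: [0.5443, -0.1829, 0.0335]
force: [1.0, 3.6, 12.5]
finger_force: 5.7
clock: 14.4
position: [0.5347, -0.1143, 0.1044]
force: [1.8, 0.9, -0.4]
finger_force: 0.0
clock: 14.9
position: [0.497, 0.0241, 0.1029]
force: [-0.4, -0.1, -0.5]
finger_force: 0.0
```

View pics/c5.png

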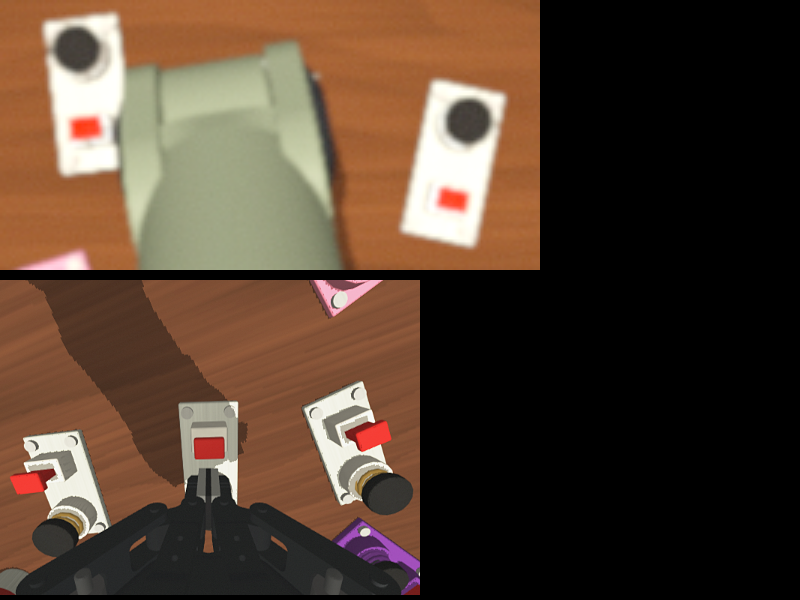

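The outer two mounts are unmoved, and the wrist view shows the fingers lined up on the middle mount's red tag (209,447 in the composite). Descending.

```bash
python3 -m crank '{"travel":[[0,0,-2],[0,0,-4],[0,0,-5.5],[0,0,-6.2],[0,0,-6.2]],"turn":[[0,0,0],[0,0,0],[0,0,0],[0,0,0],[0,0,0]],"gripper":[1,1,1,1,1]}' | grep -E 'posi|force'
python3 -m crank '{"travel":[[0,0,-0.2],[0,0,-0.4],[0,0,-0.6],[0,0,-0.8],[0,0,-0.8]],"turn":[[0,0,0],[0,0,0],[0,0,0],[0,0,0],[0,0,0]],"gripper":[1,1,1,1,1]}' | grep -E 'posi|force'
python3 -m crank '{"travel":[[0,0,-0.2],[0,0,-0.4],[0,0,-0.5],[0,0,-0.5],[0,0,-0.5]],"turn":[[0,0,0],[0,0,0],[0,0,0],[0,0,0],[0,0,0]],"gripper":[1,1,1,1,1]}' | grep -E 'posi|force'
```

```text
position: [0.4974, 0.0207, 0.0403]
force: [0.2, 0.3, -0.5]
finger_force: 0.0
position: [0.4978, 0.0219, 0.033]
force: [-0.6, -0.8, 0.8]
finger_force: 0.0
position: [0.4975, 0.0219, 0.0279]
force: [1.1, 0.1, 0.5]
finger_force: 0.0
```

```bash
python3 -m crank '{"travel":[[0,0,0],[0,0,-0.05],[0,0,-0.1],[0,0,-0.15],[0,0,-0.2]],"turn":[[0,0,0],[0,0,0],[0,0,0],[0,0,0],[0,0,0]],"gripper":[1,1,1,1,1]}' | grep -E 'posi|force'
python3 -m crank '{"travel":[[0,0,0],[0,0,-0.05],[0,0,-0.1],[0,0,-0.15],[0,0,-0.2]],"turn":[[0,0,0],[0,0,0],[0,0,0],[0,0,0],[0,0,0]],"gripper":[1,1,1,1,1]}' | grep -E 'posi|force'
```

```text
position: [0.4977, 0.0219, 0.026]
force: [0.6, -0.3, 2.6]
finger_force: 1.4
position: [0.4979, 0.0218, 0.0245]
force: [-5.3, 0.6, 29.2]
finger_force: 14.5
```

Hard stop at the full ~18 mm travel (a sound mount would have stopped near 0.031). Retreating and checking.

```bash
python3 -m crank '{"travel":[[0,0,1],[0,0,4],[0,0,8],[0,0,12],[-1,0,16]],"turn":[[0,0,0],[0,0,0],[0,0,0],[0,0,0],[0,0,0]],"gripper":[1,1,1,1,1]}' | grep -E 'posi|force'
python3 -m crank '{"travel":[[0,0,1],[0,0,2],[0,0,2],[0,0,2],[0,0,2]],"turn":[[0,0,0],[0,0,0],[0,0,0],[0,0,0],[0,0,0]],"gripper":[1,1,1,1,1]}' | grep -E 'posi|force|clock'
python3 - <<'E'
from h import *
d=grab('side','s6')
cv2.imwrite('pics/c6.png',cv2.resize(d['pixels'][170:310,180:360,::-1],None,fx=4,fy=4,interpolation=cv2.INTER_CUBIC))
E
```

```text
position: [0.4881, 0.0218, 0.1858]
force: [-0.1, 0.8, 0.9]
finger_force: 0.0
clock: 18.5
position: [0.4873, 0.0218, 0.2028]
force: [0.8, -0.2, 0.3]
finger_force: 0.0
```

View pics/c6.png

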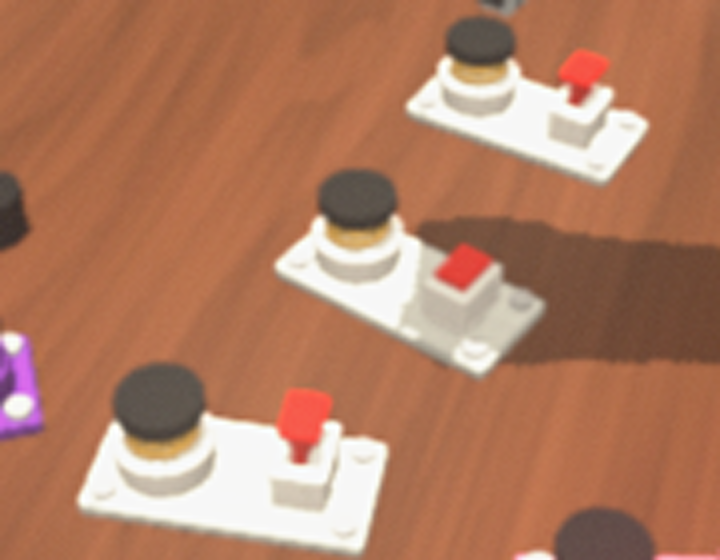

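The middle tag (465,265) rests on its block, the outer tags (305,415) and (583,70) are up, and all three pads have sprung back.

```bash
python3 -c "from workcell import bot;print(bot.job_done())"
```

```text
the job is handed in; nothing more can be done
None
```

I pressed all three pads from left to right and they sprang back; the middle mount was the softest (about 0.4 N/mm, against 0.8 left and 1.25 right), so I pushed its tag fully down, left the other two up, and handed the job in at about 18.5 s (no verdict was returned).

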